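# Lock off the supply and draw the fuse carrier

### The arm

A 6-joint arm with a two-finger parallel gripper is mounted at the origin on the work surface. World frame = base frame: x ahead of the robot, y to its left, z up, the work surface at z = 0. Lengths are in m, angles in degrees, forces in N, time in s.
With the tool pointing down it reaches from about 0.4 to 0.825 m from the base axis. Payload 7 kg.
Tool frame: the origin (TCP) lies midway between the tips of the shut fingers; the grasp point (between the pads) lies 19 mm behind it (hold_point_z is the distance from the TCP to the grasp point, in m); z points along the fingers, y is the line along which they close (so a half turn about z gives the same grasp; the last joint's range is limited). The gripper opens to 88 mm and grips with 3 to 60 N. Pads are 19 mm wide; open, the fingers measure 130 mm over their backs; the gripper's body (78 mm by 193 mm) begins 47 mm behind the grasp point.
Start: joints at [81.137, 20.546, 0.682, 0, -70.136, -16.507], TCP at [0.289, 0.61, 0.204] pointing down, gripper open.
Joint ranges: [-176.03, 176.03], [-82.01, 121.73], [-58.28, 71.71], [-173.87, 95.51], [-174.79, -0.11], [-173.66, 173.66]. Speed limits (degrees/s): [136.94, 136.94, 172.46, 180, 180, 180].

### API

Orientations are given as [roll, pitch, yaw] about the fixed x, y, z axes, in that order (R = Rz(yaw) Ry(pitch) Rx(roll)).
In Python, from plant import get_state, capture, close_job, hold_point_z gives the robot as it stands.
- The arm moves only by the shell command python3 -m inch 'ROWS' [FORCE]. ROWS is text: rows parted by semicolons, each of 5 numbers parted by spaces: the shift along the tool's x, y, z normalised to -1 to 1, where 1 is 0.15 m, then the turn about the tool's z normalised to -1 to 1, where 1 is 360 degrees, then the opening, from 0 (shut) to 1 (fully open). In form: tx ty tz spin grip; .... A call has exactly 8 rows; each row shifts and turns the commanded pose from where the row before left it, along the tool's axes as they then stand; what a row does not reach is not made up. A row lasts 1/8 s, in which the tool goes at most 62.5 mm and 10.7 degrees, less where a joint would pass 70% of its speed; a pose out of reach is approached as far as the arm can. A call with a number of a shift or a turn outside -1 to 1 is refused whole. A call with a gripper value outside its range is refused whole. The fingers move at their own pace and stop on an object; FORCE is the grip in N (left out, the last holds). Time passes only in rows, so rows that do not move let the fingers close, or fill a call up. It gives the time, the measured TCP pose, the force, the opening and the grip force at its end, in the units of the state.
- get_state(): the state, without advancing time (a new reading comes with each control period).
- capture(name): name is "scene" or "top" or "wrist"; returns a dict with "color" (480x640x3 uint8, blue, green, red), "mtx" (3x3 intrinsics, pixels), "R" (3x3) and "t" (3): a world point X has camera coordinates R X + t. Camera axes: x right, y down, z forward; pixel columns grow to the right and rows downward; lengths in m; the calibration is good to about 2 mm. The wrist camera is an equidistant fisheye: a pixel r from the principal point sees the ray r / f radians off the axis. A picture is of the moment at which its call begins. There is no depth.
- close_job(): hands the job in; it is judged then, once.
The state is a dict: "time_s": time; "joints": joint angles; "qd": joint speeds; "joint_torque": joint torques, N m; "tcp_pos": TCP position; "eef_rot": TCP orientation; "contact_force": force on the tool from outside, world axes, zero at the start; "moment": the same for the moment, N m; "gripper_width": finger opening in m; "gripper_force": force on a finger pad.
Only numpy, scipy, OpenCV 4.12 (cv2) and the standard library are available. Lean on these libraries where they do the work, as an engineer would, in place of code of your own. Each camera call takes 0.05 s, during which the arm holds its last target. There are 200 camera calls.

### The job

Lock off the supply to the bench machine: slide the brass bolt on the grey isolator box fully home through the red switch loop into its keeper. Only then pinch the two orange catches of the white fuse carrier together, draw it straight up out of its slate-grey base, and finish while still holding it by its pinched catches, upright and still, with its underside at least 12 cm above the bench. Leave the other things on the bench where they are.

Things in the scene. Friction and masses are not known exactly. Their poses are not given: they have to be found in the camera images.
- isolator: grey isolator box, 100 (x) x 200 (y) x 50 mm high, fixed, turned at random. Origin: centre of its underside; z up. Its bolt runs along y, 12 mm above the box top, and shoots towards +y. On the track: steel staples (y = -85, +5 mm), red switch loop on a yellow disc (y = +28 mm), dark keeper block (y = +49 to +63 mm); none rises over 26 mm above the box top
- lock_bolt (a joint): travel of the brass bolt towards the isolator's +y, in m: 0 = fully drawn back, 0.050 = end stop, home in the keeper. Starts somewhere between 0 and 0.015. Slides with about 2.5 N of friction and stays where it is left
- bolt_knob (a point): point on the axis of the bolt's upright round brass knob (18 mm diameter, top 104 mm above the bench). This point is 90 mm above the bench, at isolator x = 0, y = -65 mm + bolt travel; it moves with the bolt. Axes as the isolator's
- fuse_base: slate-grey fuse base, fixed, turned at random: foot 130 x 140 x 8 mm, block 100 (x) x 120 (y) mm with its rim 40 mm above the bench. Origin: centre of its underside, z up. In its middle a well 43 (x) x 54 (y) mm, floor 8 mm above the bench, with undercut lips (23 to 40 mm above the bench) on its +y and -y sides that hold the hooks of the carrier's catches
- fuse_carrier: loose white fuse carrier, 0.28 to 0.42 kg, seated in the base's well, axes as the base's, 1.5 mm play. Origin: centre of its underside (8 mm above the bench when seated), z up. Body 40 (x) x 29 (y) x 80 mm high, lowest 36 mm 51 mm wide (y). Orange catches on its +y and -y sides: unless both are in by 4 mm or more their hooks hold it down. Free of the well once 35 mm up
- catch_left (a joint): how far the catch on the carrier's +y side is pushed in towards the carrier's middle, in m: 0 = out (sprung), 0.007 = fully in. Spring: about 3 N at rest, 8 N fully in
- catch_right (a joint): the same for the catch on the carrier's -y side, pushed towards +y
- pad_left (a point): point on the outer face of the +y catch's orange finger pad, 58 mm above the carrier's underside. The pad is 24 mm wide (x), 38 to 72 mm above the underside (46 to 80 mm above the bench when seated). Over both pads: 60 mm along y with the catches out, 46 mm fully in. Axes as the carrier's
- pad_right (a point): the same on the -y catch
- spare_fuse: bystander: white ceramic spare fuse with copper blades, 70 x 26 x 24 mm, lying on the mat between the two units. Origin: centre of its underside
- spray_can: bystander: yellow and blue spray can, 66 mm diameter, 190 mm high. Origin: centre of its underside
- screw_jar: bystander: glass jar with a steel lid, 72 mm diameter, 85 mm high. Origin: centre of its underside
- tape_roll: bystander: green tape roll lying flat, 100 mm diameter, 45 mm high. Origin: centre of its underside
- screwdriver: bystander: screwdriver with a red handle, 200 mm long, lying along its own x. Origin: on its axis, underside
- wrench: bystander: steel wrench, 200 mm long, lying along its own x. Origin: underside
- parts_tray: bystander: small yellow open tray, 120 x 90 x 40 mm. Origin: centre of its underside
Things that resemble listed ones, but are neither listed nor needed, are in the scene too. Several things have the shape of the fuse_base; the one meant has the colours described above.

How it is judged (in metres and radians):
On the way, in this order (a step that is already met when the one before it is completed fails the run):
1. the bolt is slid home in its keeper, the fuse carrier still seated (value of joint lock_bolt above 0.044 m and z of fuse_carrier in the frame of fuse_base below 0.02 m), for 0.2 s.
2. both catches are pinched in by the fingers while the carrier still sits in its base (value of joint each of catch_left, catch_right above 0.004 m and contact force between the fingers and fuse_carrier above 2 N and z of fuse_carrier in the frame of fuse_base below 0.02 m), for 0.1 s.
3. the carrier is drawn clear above its base, catches pinched (value of joint each of catch_left, catch_right above 0.004 m and z of fuse_carrier in the frame of fuse_base above 0.05 m), for 0.1 s.
At the end, for the whole second after the job is handed in: the bolt is home (travel over 44 of 50 mm); the carrier is held by the fingers on both catches (over 1.5 N on each, each pushed in over 4 mm), its underside over 117 mm above the bench, within 0.3 rad of upright, slower than 3 cm/s, touching neither the base, the isolator nor any bystander (value of joint lock_bolt above 0.044 m and value of joint each of catch_left, catch_right above 0.004 m and height (world z) of fuse_carrier above 0.117 m and angle between fuse_carrier's own z axis and vertical below 0.3 rad and linear speed of fuse_carrier below 0.03 m/s and contact force between the fingers and catch_left above 1.5 N and contact force between the fingers and catch_right above 1.5 N and contact force between fuse_carrier and fuse_base below 0.2 N and contact force between fuse_carrier and isolator below 0.2 N and contact force between fuse_carrier and spare_fuse below 0.2 N and contact force between fuse_carrier and spray_can below 0.2 N and contact force between fuse_carrier and screw_jar below 0.2 N and contact force between fuse_carrier and tape_roll below 0.2 N and contact force between fuse_carrier and screwdriver below 0.2 N and contact force between fuse_carrier and wrench below 0.2 N and contact force between fuse_carrier and parts_tray below 0.2 N); the arm keeps its last pose, push and grip.
It fails at once if the carrier is lifted while the bolt is not home (z of fuse_carrier in the frame of fuse_base above 0.03 m and value of joint lock_bolt below 0.044 m).
It fails at once if a bystander is moved by more than 3 cm (distance of any of spare_fuse, spray_can, screw_jar, tape_roll, screwdriver, wrench, parts_tray from where it was at the start of the episode above 0.03 m).
It also fails if it takes over 54 s, if anything falls off the work surface, if the arm or the gripper's body presses on something with over 40 N, if the wrist force passes 120 N, or if a joint passes its speed limit or range.

## Working session

There is one attempt and no reset: what is moved stays moved. The work goes in short steps, Python scripts to look and compute and a shell command to move; the robot and the scene stay as the last step left them, time stands still between calls to the robot, and variables do not carry over. Pictures are saved under pics/ and viewed, at most 10 in all, crops included, and the job is handed in when it is done.

```bash
ls; mkdir -p pics
python3 - <<'E'
from plant import *
import cv2,numpy as np
s=get_state();print(s)
print(hold_point_z)
for n in("top","scene"):
    c=capture(n);cv2.imwrite(f"pics/{n}0.png",c["color"]);np.savez(f"pics/{n}0.npz",**c);print(n,c["mtx"],c["R"],c["t"])
E
```

```text
pics
{'time_s': 0.0, 'joints': array([ 8.11368230e+01,  2.05927720e+01,  6.34176275e-01, -1.96791052e-02,
       -7.01363670e+01, -1.65055401e+01]), 'qd': array([ 0.02362938,  0.04988607, -0.01456043,  0.07151551,  0.04974574,
       -0.01226334]), 'joint_torque': array([-2.68888016e-04, -5.82726502e+01,  2.93058944e+01,  6.99716717e+00,
        6.95528928e-03, -1.82381032e-04]), 'tcp_pos': array([0.289017  , 0.60941221, 0.20261208]), 'eef_rot': array([ 1.79903694e+02, -9.24500395e-03, -2.53754113e+01]), 'contact_force': array([-0.13438035,  0.37890355,  0.48745239]), 'moment': array([-0.0124897 ,  0.03494775,  0.04523322]), 'gripper_force': 0.0, 'gripper_width': 0.08771336795716568}
0.0188
top [[495.5046525    0.         313.00656572]
 [  0.         495.5046525  240.9837885 ]
 [  0.           0.           1.        ]] [[-0.00857702 -0.99996036  0.00239143]
 [-0.9771689   0.00787377 -0.21231804]
 [ 0.2122908  -0.00415788 -0.97719769]] [0.07368716 0.58509139 1.71141021]
scene [[498.32349868   0.         313.00098631]
 [  0.         498.32349868 240.82975012]
 [  0.           0.           1.        ]] [[ 0.41587522  0.90924976 -0.01768266]
 [ 0.68170599 -0.32455236 -0.65570016]
 [-0.60193417  0.26063507 -0.75481429]] [-0.29040117 -0.31089678  1.80384321]
```

View pics/top0.png

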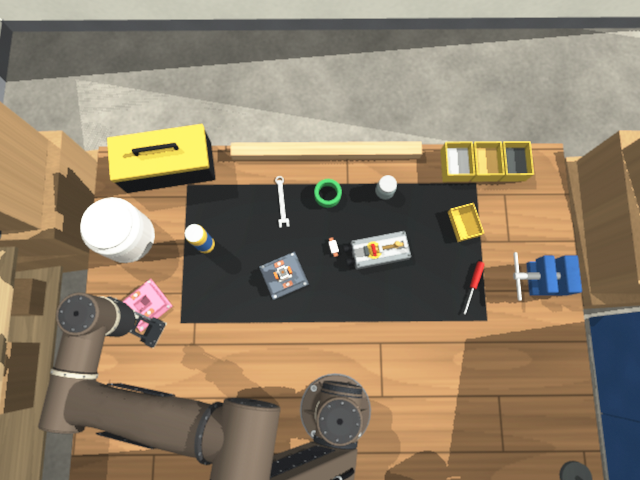

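View pics/scene0.png

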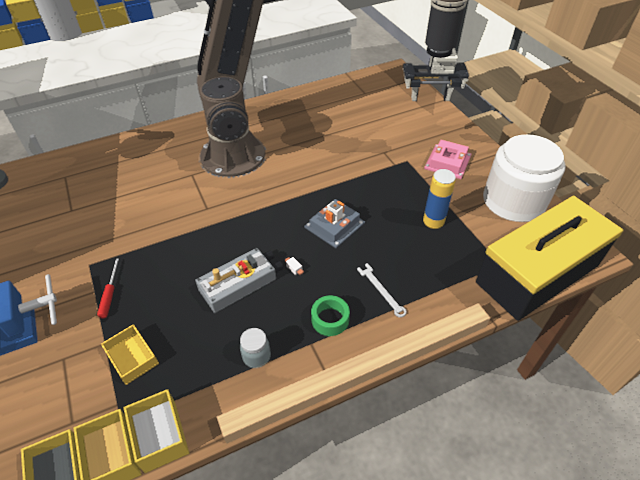

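Base-shaped things in the top view: slate-grey one at (284,275), holding a white carrier with orange catches, and a pink one at (147,305). The slate one fits the description. The grey isolator is at (381,250), and the spare fuse lies between them at (333,246). I'll confirm in an enlarged crop and measure.

```bash
cat > h.py <<'E'
import numpy as np,cv2
def ray(c,px,z):
    d=np.linalg.inv(c["mtx"])@np.array([px[0],px[1],1.]); R=c["R"];o=-R.T@c["t"];d=R.T@d
    return o+d*(z-o[2])/d[2]
def proj(c,X):
    p=c["mtx"]@(c["R"]@np.asarray(X)+c["t"]);return p[:2]/p[2]
E
python3 - <<'E'
from h import *
t=dict(np.load("pics/top0.npz"));s=dict(np.load("pics/scene0.npz"))
a=cv2.resize(t["color"][222:307,250:420],None,fx=4.7,fy=4.7,interpolation=cv2.INTER_CUBIC)[:,:800]
b=cv2.resize(s["color"][190:312,190:370],None,fx=4.4,fy=4.4,interpolation=cv2.INTER_CUBIC)[:,:800]
v=cv2.resize(np.vstack([cv2.copyMakeBorder(x,0,0,0,800-x.shape[1],0) for x in(a,b)]),None,fx=.63,fy=.63)
print(v.shape)
cv2.imwrite("pics/crop1.png",cv2.resize(a,(800,400)));cv2.imwrite("pics/crop2.png",b[:600])
for n,c in(("top",t),("scene",s)):
    im=c["color"];hsv=cv2.cvtColor(im,cv2.COLOR_BGR2HSV)
    g=(hsv[...,2]>75).astype(np.uint8)
    if n=="top": g[:190]=0;g[315:]=0;g[:,:240]=0;g[:,430:]=0
    else: g[:190]=0;g[312:]=0;g[:,:190]=0;g[:,370:]=0
    k=cv2.connectedComponentsWithStats(g)
    for i in range(1,k[0]):
        if k[2][i,4]>60:
            m=(k[1]==i).astype(np.uint8);cn=cv2.findContours(m,0,2)[0][0];r=cv2.minAreaRect(cn);print(n,k[2][i],k[3][i].round(1),r)
E
```

```text
(590, 504, 3)
top [278 190  12  38 248] [282.3 209.9] ((283.5, 208.5), (37.0, 11.0), 90.0)
top [314 190  28  18 261] [327.5 199. ] ((327.5, 198.5), (17.0, 27.0), 90.0)
top [376 190  20   9 142] [385.3 193.4] ((385.5, 194.0), (8.0, 19.0), 90.0)
top [ 351  230   61   39 1643] [380.6 249.2] ((380.66351318359375, 249.17803955078125), (29.16836166381836, 57.35494613647461), 79.04593658447266)
top [328 237  11  20 151] [333.2 246.5] ((333.35003662109375, 246.55001831054688), (20.238576889038086, 8.538147926330566), 71.56504821777344)
top [ 259  251   50   49 1434] [283.6 275.1] ((283.5517272949219, 275.1207275390625), (36.37188720703125, 39.52324295043945), 66.80140686035156)
scene [ 190  190  128   42 2761] [232.8 203.7] ((253.49996948242188, 210.49998474121094), (126.99998474121094, 40.99999237060547), 0.0)
scene [ 304  199   61   49 1503] [333.4 222.3] ((334.0097351074219, 222.8443603515625), (38.85924530029297, 50.503780364990234), 48.57633590698242)
scene [ 195  248   81   64 2758] [234.9 279.4] ((235.48114013671875, 278.0660400390625), (39.43421173095703, 77.12010192871094), 60.945396423339844)
scene [285 257  19  18 218] [293.8 265.5] ((293.5000305175781, 265.5000305175781), (22.62741470336914, 11.31370735168457), 45.0)
scene [357 263  13  18 114] [364.6 270.9] ((363.0, 271.5), (17.0, 12.0), 90.0)
scene [311 295  39  17 464] [329.9 303.8] ((330.0, 303.0), (16.0, 38.0), 90.0)
```

View pics/crop1.png

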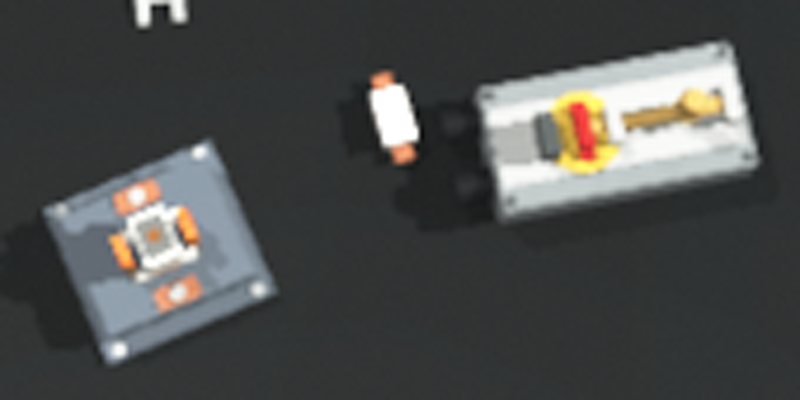

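View pics/crop2.png

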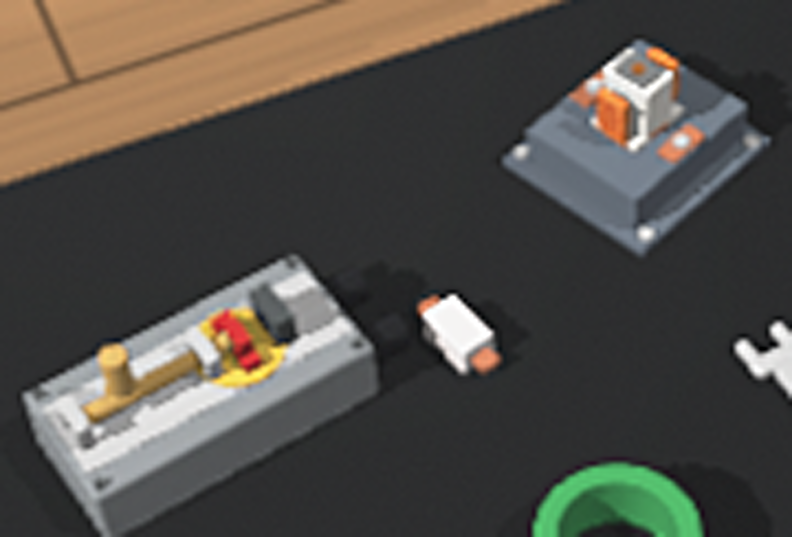

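Confirmed: the slate base (crop1 centre ~(160,250)) holds the white carrier with two orange catches. The isolator's knob top is at crop1 (703,102), with the red loop at (583,130) and the keeper at (547,135), so the bolt shoots image-left.

Run:
```python
from h import *
t=dict(np.load("pics/top0.npz"));s=dict(np.load("pics/scene0.npz"))
f=lambda x,y:(250+x/4.7-.4,222+y/4.7-.4)
g=lambda x,y:(190+x/4.4-.4,190+y/4.4-.4)
P=lambda n,p,z:print(n,ray(t,f(*p),z).round(4))
Q=lambda n,p,z:print(n,'sc',ray(s,g(*p),z).round(4))
P("knob",(703,100),.104);Q("knob",(112,350),.104)
iso=np.array([ray(t,f(*p),.05) for p in((480,90),(728,42),(760,165),(498,218))]);print(iso.round(3),iso.mean(0))
iso=np.array([ray(s,g(*p),.05) for p in((293,255),(25,397),(108,537),(378,350))]);print(iso.round(3),iso.mean(0))
P("loop",(583,130),.07);P("keeper",(547,135),.07)
P("dot",(155,236),.088);Q("dot",(637,70),.088)
P("padA",(122,253),.075);P("padB",(188,226),.075)
b=np.array([ray(t,f(*p),.008) for p in((43,210),(210,138),(277,292),(112,364))]);print("foot",b.round(3),b.mean(0),[np.linalg.norm(b[i]-b[i-1]) for i in range(4)])
for i in range(4):
  d=b[i]-b[i-1];print(np.degrees(np.arctan2(d[1],d[0])))
P("spare",(393,117),.02)
```

```text
knob [ 0.5675 -0.232   0.104 ]
knob sc [ 0.5609 -0.2226  0.104 ]
[[ 0.588 -0.071  0.05 ]
 [ 0.625 -0.263  0.05 ]
 [ 0.528 -0.283  0.05 ]
 [ 0.489 -0.082  0.05 ]] [ 0.55735198 -0.17481283  0.05      ]
[[ 0.492 -0.086  0.05 ]
 [ 0.529 -0.279  0.05 ]
 [ 0.651 -0.262  0.05 ]
 [ 0.59  -0.065  0.05 ]] [ 0.56549449 -0.17302363  0.05      ]
loop [ 0.5523 -0.1464  0.07  ]
keeper [ 0.5486 -0.119   0.07  ]
dot [0.4712 0.1758 0.088 ]
dot sc [0.4691 0.1774 0.088 ]
padA [0.4607 0.2011 0.075 ]
padB [0.4806 0.1519 0.075 ]
foot [[0.505 0.268 0.008]
 [0.561 0.138 0.008]
 [0.439 0.086 0.008]
 [0.385 0.213 0.008]] [0.47227741 0.176097   0.008     ] [np.float64(0.1317248739557795), np.float64(0.1413276994312617), np.float64(0.13196791943397806), np.float64(0.13795146248937937)]
24.48962607125637
-66.67777492356392
-156.97856150332186
113.21067979968437
spare [ 0.5737 -0.0052  0.02  ]
```

```bash
python3 -m inch '0 0 -0.3 -0.027 1; 0 0 -0.3 -0.027 1; 0 0 0 -0.027 1; 0 0 0 -0.027 1; 0 0 0 -0.027 1; 0 0.15 0 0 1; 0 0.3 0 0 1; 0 0.35 0 0 1' 20; python3 -m inch '0 0.35 0 0 1; 0 0.35 0 0 1; 0 0.35 0 0 1; 0 0.35 0 0 1; 0 0.35 0 0 1; 0 0.35 0 0 1; 0 0.23 0 0 1; 0 0 0 0 1'
python3 - <<'E'
from plant import *
from h import *
s=get_state();print(s["tcp_pos"],s["eef_rot"])
c=capture("wrist");cv2.imwrite("pics/w1.png",c["color"]);np.savez("pics/w1.npz",**c);print(c["mtx"],c["R"],c["t"],-c["R"].T@c["t"])
E
```

```text
time_s: 1.1
tcp_pos: [0.3369, 0.4979, 0.2929]
eef_rot: [180.0, 0.0, 23.1]
contact_force: [1.5, -0.8, 0.5]
gripper_width: 0.0877
gripper_force: 0.0
time_s: 2.1
tcp_pos: [0.4745, 0.1757, 0.2936]
eef_rot: [180.0, 0.0, 22.9]
contact_force: [-0.0, 0.0, -0.5]
gripper_width: 0.0878
gripper_force: 0.0
[0.47454554 0.17566491 0.29356628] [1.79992017e+02 5.01412043e-03 2.29185359e+01]
[[371.64829954   0.         320.97834372]
 [  0.         371.64829954 247.08573998]
 [  0.           0.           1.        ]] [[ 3.88722660e-01 -9.21354783e-01  2.38418292e-04]
 [-8.89806150e-01 -3.75345026e-01  2.59540221e-01]
 [-2.39039135e-01 -1.01101311e-01 -9.65732270e-01]] [-0.02160582  0.43270821  0.60843982] [0.53886603 0.20402232 0.47528994]
```

View pics/w1.png

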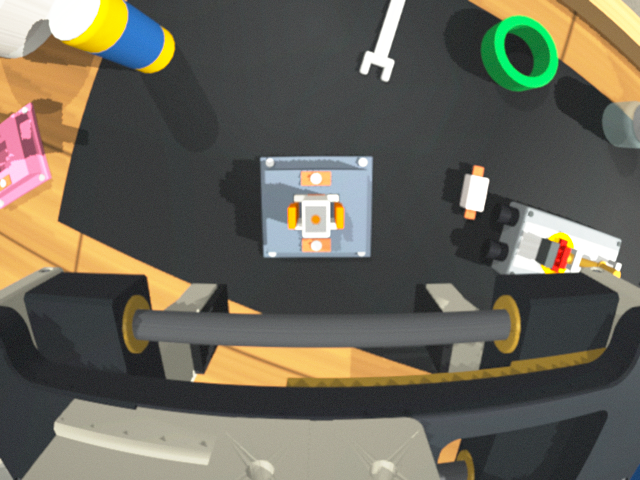

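The wrist view shows the slate base square to the image, with corners at about (262,157) to (371,256). Its pads are at (292,216) and (340,216), with the carrier dot at (315,219). The isolator is at the right, (560,240).

```bash
cat >> h.py <<'E'
def wray(c,px,z):
    u=(np.array(px,float)-c["mtx"][:2,2])/c["mtx"][0,0];r=np.hypot(*u)
    d=np.append(u/r*np.sin(r),np.cos(r)) if r>1e-9 else np.array([0,0,1.])
    R=c["R"];o=-R.T@c["t"];d=R.T@d
    return o+d*(z-o[2])/d[2]
E
python3 - <<'E'
from h import *
c=dict(np.load("pics/w1.npz"))
b=np.array([wray(c,p,.008) for p in((261.5,157),(372.5,157),(371.5,257),(262.5,257.5))]);print(b.round(4),b.mean(0))
print("dot",wray(c,(315.5,219),.088))
im=c["color"];h=cv2.cvtColor(im,cv2.COLOR_BGR2HSV)
m=((h[...,0]>4)&(h[...,0]<22)&(h[...,1]>190)&(h[...,2]>150)).astype(np.uint8);m[:190]=0;m[240:]=0;m[:,:280]=0;m[:,355:]=0
n,l,st,ce=cv2.connectedComponentsWithStats(m)
for i in range(1,n):
  if st[i,4]>20: print(st[i],ce[i],wray(c,ce[i],.08))
E
python3 -m inch '0 0.2 0 0.0165 1; 0 0.4 0 0.0165 1; 0.03 0.41 0 0 1; 0.03 0.41 0 0 1; 0.03 0.41 0 0 1; 0 0.41 0 0 1; 0 0.4 0 0 1; 0 0.15 0 0 1'
python3 -m inch '0 0 0 0 0.6; 0 0 0 0 0.6; 0 0 0 0 0.6; 0 0 0 0 0.6; 0 0 0 0 0.6; 0 0 0 0 0.6; 0 0 0 0 0.6; 0 0 0 0 0.6'
python3 - <<'E'
from plant import *
from h import *
s=get_state();print(s["tcp_pos"],s["eef_rot"],s["gripper_width"])
c=capture("wrist");cv2.imwrite("pics/w2.png",c["color"]);np.savez("pics/w2.npz",**c)
E
```

```text
[[0.5021 0.2694 0.008 ]
 [0.556  0.1411 0.008 ]
 [0.4366 0.0884 0.008 ]
 [0.38   0.2208 0.008 ]] [0.46867595 0.179935   0.008     ]
dot [0.46914043 0.18080519 0.088     ]
[288 203  10  23  85] [293.41176471 211.28235294] [0.46631309 0.20558477 0.08      ]
[335 203   8  21  61] [336.75409836 209.81967213] [0.48590202 0.16314024 0.08      ]
[312 216   7   7  41] [315.24390244 219.        ] [0.46759268 0.18058092 0.08      ]
time_s: 3.15
tcp_pos: [0.5819, -0.228, 0.2926]
eef_rot: [-180.0, 0.1, 11.2]
contact_force: [0.4, 1.1, -0.4]
gripper_width: 0.0878
gripper_force: 0.0
time_s: 4.15
tcp_pos: [0.5819, -0.2259, 0.2935]
eef_rot: [-180.0, 0.0, 11.3]
contact_force: [-0.3, 0.4, 0.4]
gripper_width: 0.0528
gripper_force: 0.0
[ 0.5819027  -0.22589687  0.29348229] [-1.79997933e+02  8.78794550e-03  1.13438026e+01] 0.052768508470844744
```

View pics/w2.png

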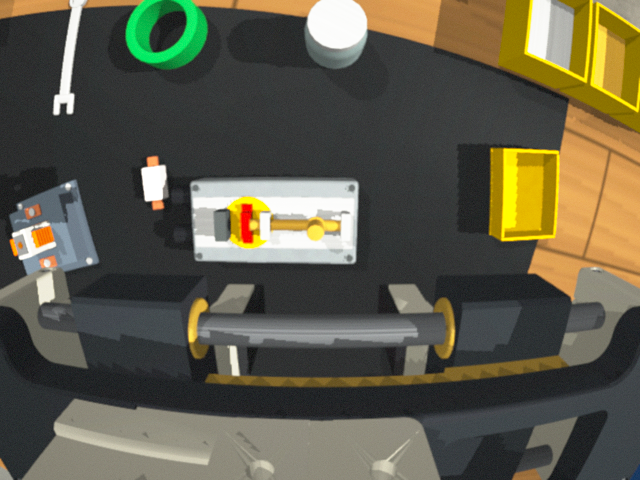

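Isolator top corners are at about (191,182), (358,180), (356,263) and (194,263). The knob top is at (316,229), the loop at (246,223) and the keeper at (221,225).

Run:
```python
from h import *
from plant import get_state
c=dict(np.load("pics/w2.npz"))
b=np.array([wray(c,p,.05) for p in((191,181.5),(358.5,179.5),(356.5,264),(193.5,264))]);print(b.round(4),b.mean(0))
d=b[0]-b[1]+b[3]-b[2];print(np.degrees(np.arctan2(d[1],d[0]))-90,np.linalg.norm(d)/2)
k=wray(c,(316,229.5),.104);print("knob",k)
s=get_state();p=s["tcp_pos"];y=np.radians(s["eef_rot"][2]);e=k-p;print("dx,dy norm",(e[0]*np.cos(y)+e[1]*np.sin(y))/.15,(e[0]*np.sin(y)-e[1]*np.cos(y))/.15)
```

```text
[[ 0.5873 -0.066   0.05  ]
 [ 0.6254 -0.2599  0.05  ]
 [ 0.5261 -0.2795  0.05  ]
 [ 0.4856 -0.0814  0.05  ]] [ 0.55609121 -0.17170235  0.05      ]
11.322846872608707 0.19989302512290658
knob [ 0.56983298 -0.22195623  0.104     ]
dx,dy norm -0.0739635796020286 -0.04162760219058803
```

```bash
python3 -m inch '-0.085 -0.02 0.2 0 0.6; 0 0 0.25 0 0.6; 0 0 0.25 0 0.6; 0 0 0.25 0 0.6; 0 0 0.2 0 0.6; 0 0 0.15 0 0.6; 0 0 0.08 0 0.6; 0 0 0 0 0.6'; python3 -m inch '0 0 0 0 0; 0 0 0 0 0; 0 0 0 0 0; 0 0 0 0 0; 0 0 0 0 0; 0 0 0 0 0; 0 0 0 0 0; 0 0 0 0 0' 15
python3 - <<'E'
from plant import *
from h import *
c=capture("wrist");np.savez("pics/w3.npz",**c)
s=capture("scene");np.savez("pics/s3.npz",**s)
a=cv2.resize(c["color"][140:290,150:400],(800,480));cv2.imwrite("pics/w3.png",a)
E
```

```text
time_s: 5.2
tcp_pos: [0.5685, -0.2255, 0.086]
eef_rot: [-180.0, 0.1, 11.3]
contact_force: [-0.4, -0.4, 0.7]
gripper_width: 0.0528
gripper_force: 0.0
time_s: 6.2
tcp_pos: [0.5689, -0.2254, 0.0865]
eef_rot: [180.0, 0.0, 11.4]
contact_force: [-1.2, 0.2, 0.2]
gripper_width: 0.0003
gripper_force: 0.0
```

View pics/w3.png

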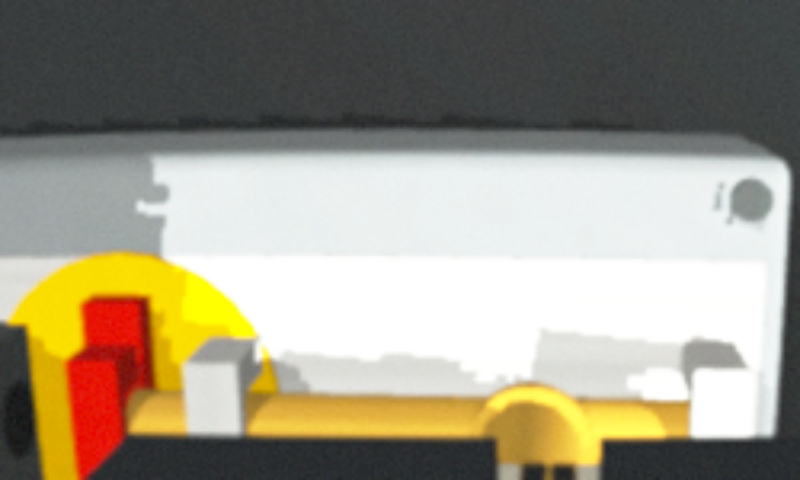

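Run:
```python
from h import *
c=dict(np.load("pics/w3.npz"));s=dict(np.load("pics/s3.npz"))
f=lambda x,y:(150+x/3.2-.4,140+y/3.2-.4)
for n,p,z in(("knobtop",(540,430),.104),("knob back edge",(540,388),.104),("pads",(550,470),.0865),("screw hole",(752,200),.05),("staple R",(715,370),.076),("staple L",(215,355),.076)): print(n,wray(c,f(*p),z).round(4))
cv2.imwrite("pics/s3.png",cv2.resize(s["color"][200:330,150:320],(785,600),interpolation=cv2.INTER_CUBIC))
```

```text
knobtop [ 0.581  -0.2205  0.104 ]
knob back edge [ 0.5873 -0.2193  0.104 ]
pads [ 0.5685 -0.2245  0.0865]
screw hole [ 0.6145 -0.2538  0.05  ]
staple R [ 0.5877 -0.2492  0.076 ]
staple L [ 0.5735 -0.1647  0.076 ]
```

View pics/s3.png

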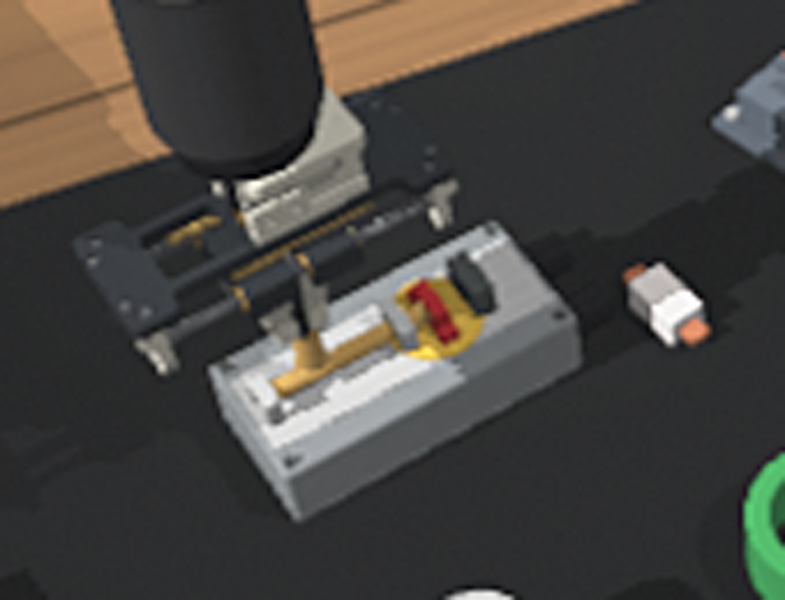

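Run:
```python
from h import *
c=dict(np.load("pics/w3.npz"));s=dict(np.load("pics/s3.npz"))
a=cv2.resize(c["color"][240:400,260:380],(450,600),interpolation=cv2.INTER_CUBIC)
b=cv2.resize(s["color"][240:300,190:225],(350,600),interpolation=cv2.INTER_CUBIC)
cv2.imwrite("pics/c3.png",np.hstack([a,b]))
```

```text
(no output)
```

View pics/c3.png

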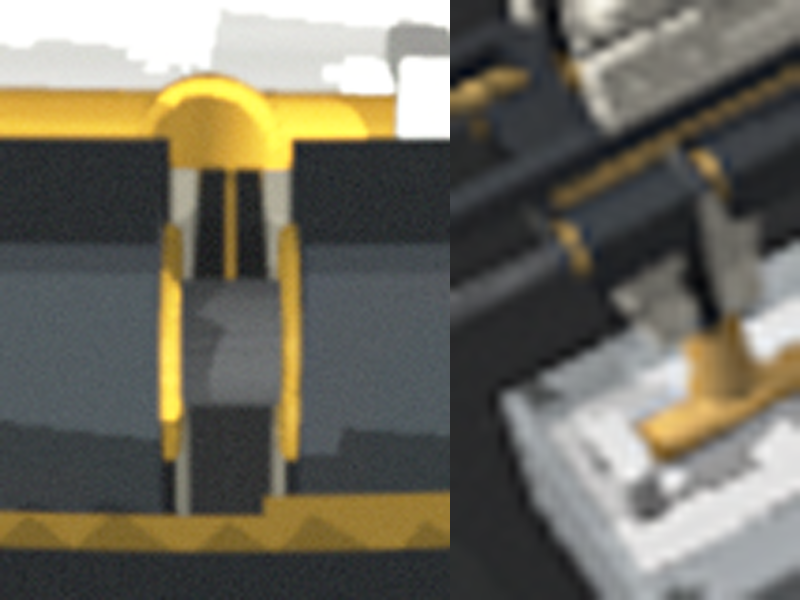

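```bash
python3 -m inch '0 0 0 0 0.6; 0 0 0 0 0.6; 0 0 0 0 0.6; 0 0 0 0 0.6; 0.04 0 0 0 0.6; 0.04 0 0 0 0.6; 0 0 0 0 0.6; 0 0 0 0 0.6'; python3 -m inch '0 0 0 0 0; 0 0 0 0 0; 0 0 0 0 0; 0 0 0 0 0; 0 0 0 0 0; 0 0 0 0 0; 0 0 0 0 0; 0 0 0 0 0' 15
python3 - <<'E'
from plant import *
from h import *
for n in("wrist","top","scene"):
    c=capture(n);np.savez("pics/%s4.npz"%n,**c)
    h=cv2.cvtColor(c["color"],cv2.COLOR_BGR2HSV)
    m=((h[...,0]>15)&(h[...,0]<27)&(h[...,1]>130)&(h[...,2]>90)).astype(np.uint8)
    N,l,st,ce=cv2.connectedComponentsWithStats(m)
    print(n,[(st[i].tolist(),ce[i].round(1).tolist()) for i in range(1,N) if 15<st[i,4]<3000 and 180<ce[i][0]<420 and 220<ce[i][1]<310])
c=dict(np.load("pics/top0.npz"));print(proj(c,[.5689,-.2254,.0865]),proj(c,[.567,-.225,.104]))
c=dict(np.load("pics/scene0.npz"));print(proj(c,[.5689,-.2254,.0865]),proj(c,[.567,-.225,.104]))
E
```

```text
time_s: 7.3
tcp_pos: [0.5806, -0.223, 0.0864]
eef_rot: [-180.0, 0.0, 11.4]
contact_force: [0.4, -0.4, 0.4]
gripper_width: 0.0526
gripper_force: 0.0
time_s: 8.3
tcp_pos: [0.5806, -0.2231, 0.0866]
eef_rot: [180.0, -0.0, 11.3]
contact_force: [2.2, -0.8, -0.2]
gripper_width: 0.0005
gripper_force: 0.0
wrist [([176, 238, 48, 17, 92], [200.8, 242.5]), ([233, 271, 4, 6, 20], [234.4, 273.6]), ([305, 280, 25, 34, 152], [319.5, 292.1])]
top [([188, 227, 18, 18, 79], [200.2, 239.1]), ([201, 239, 14, 14, 43], [210.2, 247.6]), ([376, 250, 5, 8, 16], [377.2, 253.0])]
scene [([236, 261, 19, 17, 123], [245.7, 269.6]), ([210, 271, 27, 15, 91], [221.7, 277.5])]
[396.43331551 243.54541203] [397.17913884 243.04011566]
[216.01489292 275.61786203] [214.8629392  271.08175532]
```

The fingers closed just above the knob. The images put the real tips about 15–20 mm above the reported TCP, so I'll go back and descend in guarded steps.

```bash
python3 -m inch '0 0 0 0 0.6; 0 0 0 0 0.6; 0 0 0 0 0.6; 0 0 0 0 0.6; -0.04 0 0 0 0.6; -0.05 0 0 0 0.6; 0 0 0.04 0 0.6; 0 0 0.04 0 0.6' && python3 -m inch '0 0 0 0 0; 0 0 0 0 0; 0 0 0 0 0; 0 0 0 0 0; 0 0 0 0 0; 0 0 0 0 0; 0 0 0 0 0; 0 0 0 0 0' 15
```

```text
time_s: 9.45
tcp_pos: [0.5673, -0.2257, 0.0743]
eef_rot: [180.0, -0.0, 11.3]
contact_force: [0.5, -0.2, -0.1]
gripper_width: 0.0523
gripper_force: 0.0
time_s: 10.45
tcp_pos: [0.5675, -0.2257, 0.0746]
eef_rot: [180.0, -0.0, 11.4]
contact_force: [0.4, 2.4, 0.8]
gripper_width: 0.0169
gripper_force: 15.0
```

Gripped the knob (16.9 mm). Now slide it home, towards −tool y.

```bash
python3 -m inch '0 -0.03 0 0 0; 0 -0.04 0 0 0; 0 -0.04 0 0 0; 0 -0.04 0 0 0; 0 -0.04 0 0 0; 0 -0.03 0 0 0; 0 0 0 0 0; 0 0 0 0 0' 20; python3 -m inch '0 -0.013 0 0 0; 0 0 0 0 0; 0 -0.013 0 0 0; 0 0 0 0 0; 0 0 0 0 0; 0 0 0 0 0; 0 0 0 0 0; 0 0 0 0 0'
```

```text
time_s: 11.45
tcp_pos: [0.5613, -0.1927, 0.0747]
eef_rot: [-180.0, -0.0, 11.4]
contact_force: [3.9, 3.3, 0.4]
gripper_width: 0.0164
gripper_force: 20.0
time_s: 12.45
tcp_pos: [0.5607, -0.1898, 0.0747]
eef_rot: [180.0, -0.1, 11.3]
contact_force: [5.4, -1.0, -2.2]
gripper_width: 0.0166
gripper_force: 20.0
```

```bash
python3 -m inch '0 -0.015 0 0 0; 0 0 0 0 0; 0 -0.013 0 0 0; 0 0 0 0 0; 0 0 0 0 0; 0 0 0 0 0; 0 0 0 0 0; 0 0 0 0 0'; python3 -m inch '0 -0.015 0 0 0; 0 0 0 0 0; 0 -0.013 0 0 0; 0 0 0 0 0; 0 0 0 0 0; 0 0 0 0 0; 0 0 0 0 0; 0 0 0 0 0'
```

```text
time_s: 13.45
tcp_pos: [0.5601, -0.1864, 0.0747]
eef_rot: [179.9, -0.1, 11.3]
contact_force: [5.8, -3.3, -3.8]
gripper_width: 0.0166
gripper_force: 20.0
time_s: 14.45
tcp_pos: [0.5599, -0.1859, 0.0749]
eef_rot: [179.7, -0.1, 11.4]
contact_force: [10.4, -24.6, -11.6]
gripper_width: 0.0169
gripper_force: 20.0
```

End stop felt (25 N). Release, rise and verify.

```bash
python3 -m inch '0 0.02 0 0 0; 0 0.01 0 0 0.6; 0 0 0 0 0.6; 0 0 0 0 0.6; 0 0 0 0 0.6; 0 0 -0.2 0 0.6; 0 0 -0.35 0 1; 0 0 -0.35 0 1' 10; python3 -m inch '0 0 -0.35 -0.016 1; 0 -0.2 -0.2 -0.016 1; 0 -0.35 0 0 1; 0 -0.41 0 0 1; 0 -0.41 0 0 1; 0 -0.41 0 0 1; 0 -0.3 0 0 1; 0 0 0 0 1'
python3 - <<'E'
from plant import *
from h import *
s=get_state();p=s["tcp_pos"];print(p,s["eef_rot"])
y=np.radians(s["eef_rot"][2]);e=np.array([.4695,.179])-p[:2];print("norm",(e[0]*np.cos(y)+e[1]*np.sin(y))/.15,(e[0]*np.sin(y)-e[1]*np.cos(y))/.15)
for n in("top","scene","wrist"):
    c=capture(n);np.savez("pics/%s5.npz"%n,**c)
    if n=="wrist":cv2.imwrite("pics/w5.png",c["color"]);continue
    h=cv2.cvtColor(c["color"],cv2.COLOR_BGR2HSV)
    for k in("0","5"):
      d=dict(np.load(f"pics/{n}{k}.npz"));h=cv2.cvtColor(d["color"],cv2.COLOR_BGR2HSV)
      m=((h[...,0]>14)&(h[...,0]<24)&(h[...,1]>100)&(h[...,2]>80)).astype(np.uint8)
      x0,x1,y0,y1=(345,415,228,272) if n=="top" else (193,280,245,312)
      m=m[y0:y1,x0:x1];ys,xs=np.nonzero(m);print(n,k,len(xs),xs.min()+x0,xs.max()+x0,xs.mean()+x0,ys.mean()+y0)
E
```

```text
time_s: 15.45
tcp_pos: [0.5589, -0.1855, 0.2109]
eef_rot: [-180.0, 0.1, 11.4]
contact_force: [2.1, 0.5, -0.2]
gripper_width: 0.0672
gripper_force: 0.0
time_s: 16.45
tcp_pos: [0.4398, 0.1052, 0.2925]
eef_rot: [-180.0, -0.1, 23.1]
contact_force: [0.5, -0.1, 0.9]
gripper_width: 0.0875
gripper_force: 0.0
[0.43975352 0.10515861 0.29245311] [-1.79966066e+02 -5.35088913e-02  2.31409095e+01]
norm 0.37581541574437405 -0.3747334149356819
top 0 122 367 402 381.4918032786885 247.87704918032787
top 5 88 367 391 375.7613636363636 249.0
scene 0 277 209 254 229.2057761732852 273.15884476534296
scene 5 237 220 254 235.7510548523207 269.6413502109705
```

```bash
python3 -m inch '0.19 -0.19 0 0 1; 0.18 -0.18 0 0 1; 0 0 0.2 0 1; 0 0 0.3 0 1; 0 0 0.15 0 1; 0 0 0 0 1; 0 0 0 0 1; 0 0 0 0 1' 10
python3 - <<'E'
from plant import *
from h import *
s=get_state();print(s["tcp_pos"],s["eef_rot"])
c=capture("wrist");np.savez("pics/w6.npz",**c);im=c["color"];cv2.imwrite("pics/w6.png",im)
h=cv2.cvtColor(im,cv2.COLOR_BGR2HSV)
m=((h[...,0]>4)&(h[...,0]<22)&(h[...,1]>170)&(h[...,2]>120)).astype(np.uint8)
n,l,st,ce=cv2.connectedComponentsWithStats(m)
for i in range(1,n):
  if st[i,4]>50 and 200<ce[i][0]<440: print(st[i],ce[i],wray(c,ce[i],.08))
E
```

```text
time_s: 17.6
tcp_pos: [0.4713, 0.1756, 0.1959]
eef_rot: [-180.0, -0.1, 22.8]
contact_force: [1.2, 1.6, -0.2]
gripper_width: 0.0875
gripper_force: 0.0
[0.47132261 0.17563203 0.19585692] [-1.79972748e+02 -1.20461048e-01  2.28390545e+01]
[280 215  15  29 177] [289.33898305 224.75141243] [0.46959442 0.20424937 0.08      ]
[339 215  13  28 142] [342.59859155 223.64788732] [0.4873125  0.16442251 0.08      ]
[310 234  11  10  87] [315.33333333 238.50574713] [0.46713124 0.18015417 0.08      ]
```

View pics/w6.png

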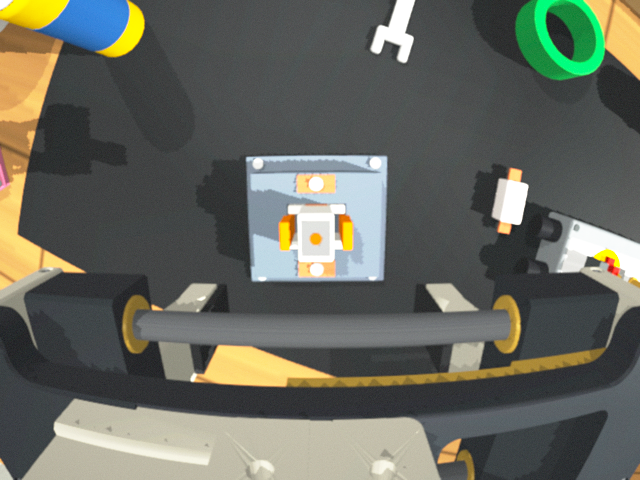

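The wrist view shows the carrier centred at pixel (315.5,238), with pads at (285,233) and (347,233). That is about 5 mm towards −tool y. The end-stop position confirmed the wrist calibration, so I'll shift and descend.

```bash
python3 -m inch '0 -0.034 0 0 1; 0 0 0.2 0 1; 0 0 0.25 0 1; 0 0 0.2 0 1; 0 0 0.15 0 1; 0 0 0.1 0 1; 0 0 0.06 0 1; 0 0 0.03 0 1' 30; python3 -m inch '0 0 0 0 1; 0 0 0 0 0.5; 0 0 0 0 0.4; 0 0 0 0 0.4; 0 0 0 0 0.4; 0 0 0 0 0.4; 0 0 0 0 0.4; 0 0 0 0 0.4' 30
```

```text
time_s: 18.65
tcp_pos: [0.4687, 0.1805, 0.0461]
eef_rot: [-180.0, -0.0, 22.9]
contact_force: [0.2, 1.3, -0.0]
gripper_width: 0.0874
gripper_force: 0.0
time_s: 19.65
tcp_pos: [0.4688, 0.1802, 0.0466]
eef_rot: [180.0, -0.0, 22.9]
contact_force: [-0.4, -0.2, 6.0]
gripper_width: 0.0438
gripper_force: 30.0
```

Gripped at 43.8 mm with 30 N, so both catches are fully in. Draw it straight up.

```bash
python3 -m inch '0 0 0 0 0.4; 0 0 -0.03 0 0.4; 0 0 -0.05 0 0.4; 0 0 -0.07 0 0.4; 0 0 -0.1 0 0.4; 0 0 -0.1 0 0.4; 0 0 -0.1 0 0.4; 0 0 -0.1 0 0.4' 30; python3 -m inch '0 0 -0.1 0 0.4; 0 0 -0.1 0 0.4; 0 0 -0.1 0 0.4; 0 0 -0.07 0 0.4; 0 0 -0.05 0 0.4; 0 0 -0.03 0 0.4; 0 0 0 0 0.4; 0 0 0 0 0.4'
python3 - <<'E'
from plant import *
from h import *
for n in("scene","wrist"):
    c=capture(n);np.savez("pics/%s7.npz"%n,**c)
    h=cv2.cvtColor(c["color"],cv2.COLOR_BGR2HSV)
    if n=="scene":
      print(proj(c,[.469,.18,.13]),proj(c,[.469,.18,.09]))
      m=((h[...,1]<40)&(h[...,2]>150)).astype(np.uint8)
    else: m=((h[...,0]>4)&(h[...,0]<22)&(h[...,1]>170)&(h[...,2]>120)).astype(np.uint8)
    N,l,st,ce=cv2.connectedComponentsWithStats(m)
    print(n,[(st[i].tolist(),ce[i].round(0).tolist()) for i in range(1,N) if st[i,4]>25 and 250<ce[i][0]<400 and 140<ce[i][1]<300])
E
```

```text
time_s: 20.65
tcp_pos: [0.4685, 0.1803, 0.1298]
eef_rot: [-180.0, -0.0, 22.9]
contact_force: [0.2, -0.2, -2.8]
gripper_width: 0.0432
gripper_force: 30.0
time_s: 21.65
tcp_pos: [0.4683, 0.1801, 0.1956]
eef_rot: [180.0, 0.0, 22.9]
contact_force: [0.4, -0.8, -4.0]
gripper_width: 0.0433
gripper_force: 30.0
[335.37331969 195.13065449] [335.15805337 204.76053814]
scene [([337, 133, 6, 15, 46], [338.0, 140.0]), ([302, 157, 29, 22, 158], [316.0, 168.0]), ([333, 176, 6, 20, 52], [335.0, 186.0]), ([324, 179, 4, 12, 33], [325.0, 185.0]), ([286, 257, 16, 18, 145], [293.0, 264.0]), ([357, 263, 49, 54, 451], [382.0, 290.0])]
wrist [([267, 262, 22, 52, 702], [278.0, 290.0]), ([354, 262, 21, 53, 754], [363.0, 290.0])]
```

```bash
python3 -m inch '0 0 0 0 0.4; 0 0 0 0 0.4; 0 0 0 0 0.4; 0 0 0 0 0.4; 0 0 0 0 0.4; 0 0 0 0 0.4; 0 0 0 0 0.4; 0 0 0 0 0.4' 30; python3 -c "
from plant import *
print(close_job())"
```

```text
time_s: 22.75
tcp_pos: [0.4685, 0.1802, 0.1961]
eef_rot: [180.0, 0.0, 22.9]
contact_force: [-0.4, 0.1, -3.1]
gripper_width: 0.0432
gripper_force: 30.0
the job is handed in; nothing more can be done
None
```

I handed the job in at 22.8 s with the bolt pushed to its end stop and the fuse carrier held still by its pinched catches, its underside about 15.7 cm above the bench by arm travel; the interface returned no verdict.

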